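# Locate and clamp a suction-cup carrier in its drilling fixture

### The arm

A 7-joint arm with a two-finger parallel gripper is mounted at the origin on a cart in front of the work surface, level with it; the furniture and walls round the work are solid. World frame = base frame: x ahead of the robot, y to its left, z up, the work surface at z = 0. Lengths are in mm, angles in rad, forces in N, time in s.
With the tool pointing down it reaches from about 400 to 850 mm from the base axis. Payload 4.4 kg.
Tool frame: the origin (TCP) lies on the front face of the gripper's body, between the roots of the fingers; the fingertips stand 97 mm ahead of it and the grasp point (between the pads) lies 78 mm ahead of it; z points along the fingers, y is the line along which they close (so a half turn about z gives the same grasp; the last joint's range is limited). The gripper opens to 94 mm and grips with 3 to 60 N. Pads are 16 mm wide; open, the fingers measure 119 mm over their backs; the gripper's body (75 mm by 177 mm) begins 78 mm behind the grasp point.
Start: joints at [1.106, 0.628, 0.038, 1.517, -0.027, 0.996, -0.02], TCP at [252.429, -598.996, 302.678] pointing down, gripper open.
Joint ranges: [-3.06, 3.06], [-0.37, 2.12], [-1.25, 1.32], [0.18, 2.47], [-1.1, 4.24], [0.23, 1.98], [-2.94, 2.94]. Speed limits (rad/s): [2.57, 2.57, 3.14, 3.14, 3.14, 3.14, 3.14].

### API

Orientations are given as [roll, pitch, yaw] about the fixed x, y, z axes, in that order (R = Rz(yaw) Ry(pitch) Rx(roll)).
In Python, from plant import * gives the robot as it stands.
- The arm moves only by the tool carry_out, never from a script. Its arguments are lists of equal length, an entry for each row: "translation": the shift along the tool's x, y, z in cm, a list of three; "twist": the turn, a rotation vector about the tool's x, y, z in rad, a list of three; "hand": the opening, from 0 (shut) to 1 (fully open). A call has 1 to 20 rows; each row is the pose to reach, as a shift and turn from the pose commanded when the call began, along the tool's axes at that moment; what a row does not reach only later rows make up. A row lasts 1/10 s, in which the tool goes at most 50 mm and 8.59 degrees, less where a joint would pass 70% of its speed; a pose out of reach is approached as far as the arm can. A call with a gripper value outside its range is refused whole. The fingers move at their own pace and stop on an object; "squeeze" is the grip in N (left out, the last holds). Time passes only in rows, so rows that repeat a pose let the fingers close. It gives the time, the measured TCP pose, the force, the opening and the grip force at its end, in the units of the state.
- get_state(): the state, without advancing time (a new reading comes with each control period).
- read_camera(name): name is "side" or "top"; returns the picture (480x640x3 uint8, red, green, blue); there is no depth.
- camera_info(name): a dict with "K" (3x3 intrinsics, pixels), "world_from_camera" (4x4, takes a point from camera to world coordinates). Camera axes: x right, y down, z forward; pixel columns grow to the right and rows downward; lengths in mm; the calibration is good to about 2 mm. A picture is of the moment at which its call begins. camera_info takes no time and is no camera call.
- sign_off(): hands the job in; it is judged then, once.
The state is a dict: "t": time; "joints": joint angles; "joint_vel": joint speeds; "effort": joint torques, N m; "tcp_pos": TCP position; "ee_rot": TCP orientation; "force": force on the tool from outside, world axes, zero at the start; "wrist_torque": the same for the moment, N m; "width": opening from 0.0 (shut) to 1.0 (fully open); "finger_force": force on a finger pad.
Only numpy, scipy, OpenCV 4.12 (cv2) and the standard library are available. Lean on these libraries where they do the work, as an engineer would, in place of code of your own. Each camera call takes 0.05 s, during which the arm holds its last target. There are 200 camera calls.

### The job

Get the suction-cup carrier plate ready for drilling: slide it fully home on the grey fixture base, its long far edge against both dowels and its right end against the end stop. Then swing the cam-clamp lever all the way round, clockwise seen from above, so that the cam holds the plate tight in that position, and let go. Leave the other things on the table where they are.

Things in the scene. Friction and masses are not known exactly. Their poses are not given: they have to be found in the camera images.
- fixture: Drilling fixture of smooth oiled steel, fixed to the table: a grey base 180 (its x) x 250 (its y) x 12 mm thick. Origin at the centre of its underside, on the table; z up, +x is the far side (away from the robot), +y the left. All fixture positions below are in its frame, in mm. Two dowels stand at the far side, the end stop at the right, the cam clamp at the near right; the plate's home is between them: plate centre at x 31, y -24, plate axes parallel to the fixture's.
- dowel_left (a point): Foot of the left steel dowel (diameter 12, 24 mm tall above the base), at x 72, y 28, z 12; the plate's far edge bears on its near side, at x 66.
- dowel_right (a point): Foot of the right steel dowel, the same size, at x 72, y -62, z 12.
- stop_face (a point): Face of the end stop's round steel button, at x 31, y -94, z 18; it looks to +y. The block behind it is 32 x 18 mm and 24 mm tall above the base, from y -102 to -120.
- carrier: The loose part: bare aluminium plate 70 (its x) x 140 (its y) x 12 mm, with four 9 mm holes and a bored round boss in the middle (diameter 36, 20 mm tall above the plate, top 44 mm above the table). About 0.4 kg. Origin at the centre of its underside. Starts flat on the base, 12 to 19 mm short of the dowels, 12 to 24 mm short of the stop, askew by up to 0.18 rad. Slides easily when pushed.
- carrier_boss (a point): Middle of the boss's top face, 32 mm above the plate's underside.
- edge_left (a point): Point on the plate's far edge that meets the left dowel when home (plate frame x 35, y 52, z 6).
- edge_right (a point): Point on the plate's far edge that meets the right dowel when home (plate frame x 35, y -38, z 6).
- end_right (a point): Middle of the plate's right end, which meets the end stop (plate frame x 0, y -70, z 6).
- clamp_lever (a joint): Angle of the cam clamp's lever, rad. It turns about a vertical pivot; it starts open, at 0 to 0.3, and grows as the lever is swung clockwise seen from above, to a stop at 1.66. Friction holds it wherever it is left (about 2.5 N at the knob moves it). With the plate home the cam meets the plate's near edge at about 1.5 and is properly tight only at the stop; the last part takes about 5 N at the knob. If the plate is not home the cam jams early or pushes it.
- clamp_pivot (a point): Pivot of the cam clamp, on the base's upper face, at x -51.5, y -34, z 12. The steel cam turns about it under the lever: a lobe lying 14 to 24.5 mm above the table, 16 mm radius round the pivot, 48 mm from the pivot to the tip of its nose; the nose points in the fixture-frame direction 1.658 - joint value (rad, from +x towards +y).
- lever_knob (a point): Middle of the black upright knob at the lever's end (diameter 24, from 35 to 73 mm above the table; this point at 54 mm), 62 mm from the pivot. Seen from the pivot it lies in the fixture-frame direction 4.363 - joint value (rad, from +x towards +y): to the right with the clamp open, towards the robot and a little left when closed. The lever bar is 10 mm thick, its top at most 42 mm above the table; the screw on the pivot ends 37 mm above it.
- hex_key: Bystander: hex key, 33 x 103 x 7 mm, lying on the base's near left corner.
- bellows_cup: Bystander: rubber bellows suction cup, 62 mm across, 48 mm tall, standing behind the dowels.
- threadlock_bottle: Bystander: small bottle, 92 mm tall, standing to the right of the fixture.
- tube_cutter: Bystander: hose cutter, 42 x 97 x 16 mm, flat at the table's near left edge.

How it is judged (in metres and radians):
At the end, for the whole second after the job is handed in: The plate lies flat on the base with its far edge within 1.5 mm of both dowels and its right end within 1.5 mm of the end stop's button, at rest, and the clamp lever is swung round past 1.4 rad with its cam pressing on the plate with more than 3 N (x of each of edge_left, edge_right in the frame of fixture above 0.0645 m and y of end_right in the frame of fixture below -0.0925 m and z of carrier in the frame of fixture below 0.0135 m and angle between carrier's own z axis and vertical below 0.03 rad and value of joint clamp_lever above 1.4 rad and contact force between clamp_lever and carrier above 3 N and linear speed of carrier below 0.01 m/s); the robot touches nothing.
It fails at once if one of the listed bystanders is moved by more than 3 cm (distance of any of hex_key, bellows_cup, threadlock_bottle, tube_cutter from where it was at the start of the episode above 0.03 m).
It also fails if it takes over 64 s, if anything falls off the work surface, if the arm or the gripper's body presses on something with over 40 N, if the wrist force passes 120 N, or if a joint passes its speed limit or range.

## Working session

There is one attempt and no reset: what is moved stays moved. The work goes in short steps, Python scripts to look and compute and a tool call to move; the robot and the scene stay as the last step left them, time stands still between calls to the robot, and variables do not carry over. Pictures are saved under pics/ and viewed, at most 10 in all, crops included, and the job is handed in when it is done.

Besides the shell and the picture viewer there is one more tool, called after ">>>" as name(argument=value, ...) on one line, values as JSON. carry_out: Moves the arm, as the interface text tells. Its arguments: {"type":"object","properties":{"translation":{"type":"array"},"twist":{"type":"array"},"hand":{"type":"array"},"squeeze":{"type":"number"}},"required":["translation","twist","hand"]}

```bash
mkdir -p pics
python3 - <<'E'
from plant import *
import cv2
for n in("top","side"):
    cv2.imwrite(f"pics/{n}0.png",read_camera(n)[:,:,::-1]); c=camera_info(n); print(n,c["K"],c["world_from_camera"])
print(get_state())
E
```

```text
top [[439.50832176   0.         319.3206067 ]
 [  0.         439.50832176 237.09607964]
 [  0.           0.           1.        ]] [[-2.42139468e-02 -9.91964462e-01  1.24178065e-01  4.28226697e+02]
 [-9.99567164e-01  2.60990900e-02  1.35765006e-02 -1.91425142e+01]
 [-1.67083406e-02 -1.23795576e-01 -9.92167066e-01  9.47012398e+02]
 [ 0.00000000e+00  0.00000000e+00  0.00000000e+00  1.00000000e+00]]
side [[623.43954723   0.         323.28054955]
 [  0.         623.43954723 230.19258976]
 [  0.           0.           1.        ]] [[-9.39655729e-01 -2.32359655e-01  2.51109741e-01  2.83038282e+02]
 [-3.42069771e-01  6.25330860e-01 -7.01391180e-01  7.58187028e+02]
 [ 5.94834237e-03 -7.44963292e-01 -6.67078939e-01  8.02574113e+02]
 [ 0.00000000e+00  0.00000000e+00  0.00000000e+00  1.00000000e+00]]
{'t': 0.1, 'joints': array([ 1.10617963,  0.6292137 ,  0.03847091,  1.51824531, -0.0269948 ,
        0.99630277, -0.02001051]), 'joint_vel': array([ 0.00025958, -0.00049478,  0.00015296, -0.00209659,  0.00055582,
       -0.00127761,  0.00078699]), 'effort': array([ 3.04483961e-03, -5.50804281e+01,  1.14727244e+00, -1.87119377e+01,
       -5.22331009e-02,  1.92371994e-02,  6.15943418e-05]), 'tcp_pos': array([ 252.26336923, -598.58924777,  301.87956569]), 'ee_rot': array([-3.13994251e+00,  3.36569429e-05,  3.98788407e-01]), 'force': array([-1.02790931, -0.01564785, -0.21064709]), 'wrist_torque': array([-0.04445993,  0.02371409, -0.05091734]), 'finger_force': 0.0, 'width': 0.9991541439254183}
```

View pics/top0.png

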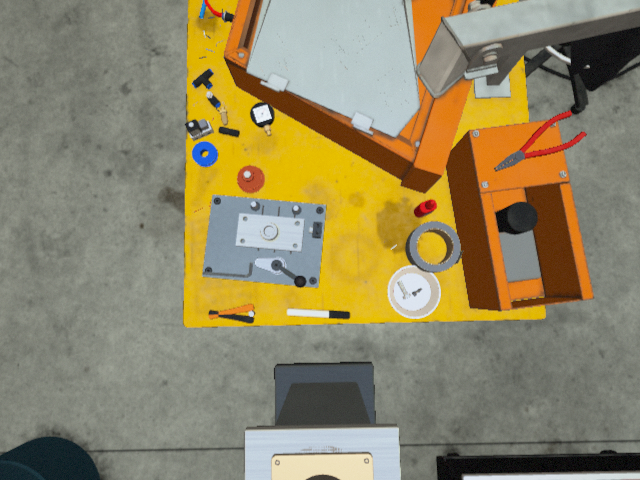

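View pics/side0.png

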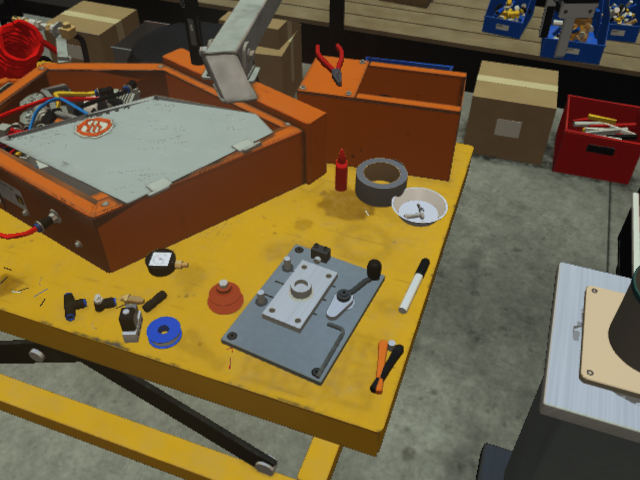

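The top view shows the fixture at cols 205–325, rows 195–285, with the boss at (270,232), the knob at (300,281), and the dowels at (255,205) and (297,208). The side view shows the fixture at cols 225–385, rows 245–380. I'll enlarge both for measuring.

Run:
```python
import cv2,numpy as np
a=cv2.imread("pics/top0.png")[185:295,195:335]; b=cv2.imread("pics/side0.png")[235:385,215:395]
cv2.imwrite("pics/tz.png",cv2.resize(a,None,fx=5,fy=5,interpolation=cv2.INTER_CUBIC))
cv2.imwrite("pics/sz.png",cv2.resize(b,None,fx=4,fy=4,interpolation=cv2.INTER_CUBIC))
```

```text
(no output)
```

View pics/tz.png

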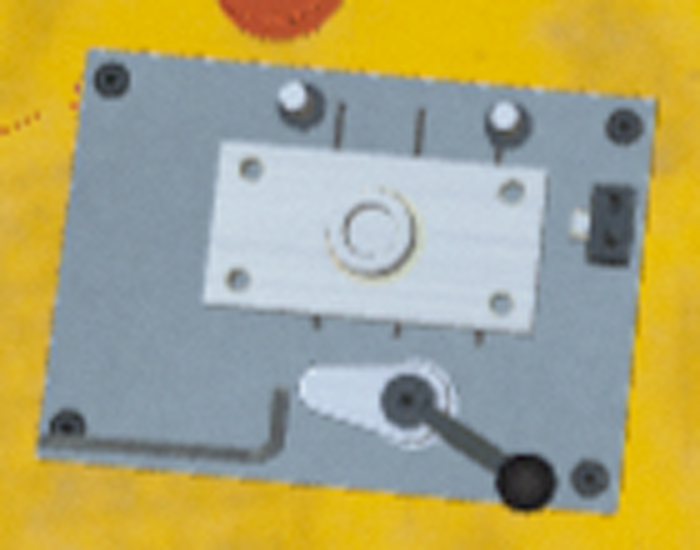

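View pics/sz.png

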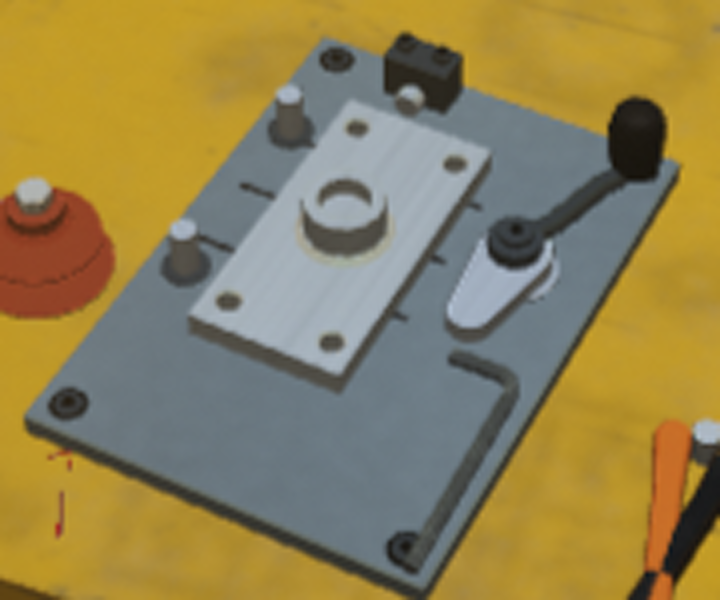

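The zooms are sharp. In the top zoom the base corners are at (90,50), (657,100), (618,513) and (40,459), the plate corners at (220,142), (548,170), (532,331) and (204,303), the knob at (526,480) and the boss at about (372,231). The side zoom shows the same points. Next I cast rays onto the known heights.

```bash
cat > h.py <<'E'
import numpy as np
from plant import *
import cv2
def cast(cam,px,z):
    c=camera_info(cam);K=np.array(c["K"]);T=np.array(c["world_from_camera"])
    px=np.atleast_2d(px).astype(float)
    d=np.c_[px,np.ones(len(px))]@np.linalg.inv(K).T@T[:3,:3].T
    return (T[:3,3]+d*((z-T[2,3])/d[:,2])[:,None])[:,:2]
tz=lambda p:(np.array(p)+.5)/5-.5+[195,185]
sz=lambda p:(np.array(p)+.5)/4-.5+[215,235]
def fit(model,w):  # rigid 2D: world = R model + t
    m=np.array(model,float);mc=m.mean(0);wc=w.mean(0);A=m-mc;B=w-wc
    th=np.arctan2((A[:,0]*B[:,1]-A[:,1]*B[:,0]).sum(),(A*B).sum())
    R=np.array([[np.cos(th),-np.sin(th)],[np.sin(th),np.cos(th)]]);t=wc-R@mc
    return th,t,np.linalg.norm(m@R.T+t-w,axis=1).round(1)
E
python3 - <<'E'
from h import *
fm=[[90,125],[90,-125],[-90,-125],[-90,125]];pm=[[35,70],[35,-70],[-35,-70],[-35,70]];dm=[[72,28],[72,-62]]
F={"top":(tz([[90,50],[657,100],[618,513],[40,459]]),tz([[220,142],[548,170],[532,331],[204,303]]),tz([[293,97],[505,118]]),tz([[526,480]]),tz([[372,231]])),
"side":(sz([[28,420],[325,40],[680,165],[420,592]]),sz([[190,318],[350,100],[490,150],[342,380]]),sz([[183,229],[290,93]]),sz([[637,108]]),sz([[345,200]]))}
for n,(f,p,d,k,b) in F.items():
    tf=fit(fm,cast(n,f,12));tp=fit(pm,cast(n,p,24));R=lambda a:np.array([[np.cos(a),-np.sin(a)],[np.sin(a),np.cos(a)]])
    print(n,"fix",tf,"\nplate",tp,"\nplate in fix",R(tf[0]).T@(tp[1]-tf[1]),tp[0]-tf[0])
    inf=lambda w:(w-tf[1])@R(tf[0])
    print("dowels in fix",inf(cast(n,d,36)),"knob w",cast(n,k,73),inf(cast(n,k,73)),"boss",cast(n,b,44))
    kk=inf(cast(n,k,73))[0]-[-51.5,-34];print("lever",np.linalg.norm(kk),4.363-np.arctan2(kk[1],kk[0])%(2*np.pi))
E
```

```text
top fix (np.float64(-0.11679227797701687), array([541.60621179, 111.06983302]), array([1.2, 1.3, 1.5, 1.6])) 
plate (np.float64(-0.11147525948209312), array([557.80598718,  98.49750869]), array([0.6, 0.6, 0.4, 0.4])) 
plate in fix [ 17.55442943 -10.59896546] 0.0053170184949237476
dowels in fix [[ 71.94102517  28.90174884]
 [ 70.97097511 -61.37958039]] knob w [[451.79579307  33.58957987]] [[-80.170051   -87.41775484]] boss [[557.18191008  97.46668637]]
lever 60.62531118737165 0.14319657185995904
side fix (np.float64(-0.11920251219161494), array([541.17334323, 115.53640226]), array([2.8, 1.9, 1.4, 2.5])) 
plate (np.float64(-0.10357456810831885), array([557.3914542 , 100.44083399]), array([0.1, 0.9, 0.8, 1.2])) 
plate in fix [ 17.8981951  -13.05978242] 0.015627944083296097
dowels in fix [[ 73.19932988  25.97775064]
 [ 73.19932106 -64.55507316]] knob w [[452.06534397  35.38061906]] [[-78.94351099 -90.18374125]] boss [[557.11071021 100.95345834]]
lever 62.5280663069061 0.10498409258864783
```

```bash
cat >> h.py <<'E'
from scipy.spatial.transform import Rotation as Ro
def fw(x,y,F=(541.5,112.,-.117)):
    c,s=np.cos(F[2]),np.sin(F[2]);return np.array([F[0]+c*x-s*y,F[1]+s*x+c*y])
def go(p,yaw):
    s=get_state();R0=Ro.from_euler("xyz",s["ee_rot"]);R1=Ro.from_euler("xyz",[np.pi,0,yaw])
    print("cm",(R0.inv().apply(np.array(p)-s["tcp_pos"])/10).round(2),"twist",(R0.inv()*R1).as_rotvec().round(3))
E
python3 - <<'E'
from h import *
b=cast("side",[460,190],0)[0]
for z in (80,120,160,200): print(z,cast("side",[465,75],z)[0],cast("top",[470,310],z)[0],b, "big box",cast("top",[415,190],z)[0])
s=get_state(); go([252,-599,400],s["ee_rot"][2]); go([557.5,99,400],-.117)
E
```

```text
80 [ 426.48942994 -648.21614124] [ 386.79577885 -295.63687945] [ 361.02183267 -302.89277337] big box [ 626.94953791 -201.64680563]
120 [ 418.54831247 -570.36097626] [ 388.70721257 -282.88068977] [ 361.02183267 -302.89277337] big box [ 617.78137186 -193.22688952]
160 [ 410.60719501 -492.50581129] [ 390.61864629 -270.12450008] [ 361.02183267 -302.89277337] big box [ 608.61320581 -184.80697341]
200 [ 402.66607754 -414.65064632] [ 392.53008001 -257.36831039] [ 361.02183267 -302.89277337] big box [ 599.44503977 -176.38705729]
cm [-0.04  0.01 -9.81] twist [-0.002  0.    -0.   ]
cm [ 55.22 -52.45  -9.73] twist [-0.002  0.     0.516]
```

>>> carry_out(translation=[[0, 0, -5], [0, 0, -10], [0, 0, -10], [5.5, -5.2, -10], [11, -10.5, -10], [16.5, -15.7, -10], [22, -21, -10], [27.6, -26.2, -10], [33, -31.5, -10], [38.6, -36.7, -10], [44, -42, -10], [49.7, -47.2, -10], [55.2, -52.4, -10], [55.2, -52.4, -10], [55.2, -52.4, -10], [55.2, -52.4, -10], [55.2, -52.4, -10], [55.2, -52.4, -10], [55.2, -52.4, -10], [55.2, -52.4, -10]], twist=[[0, 0, 0], [0, 0, 0], [0, 0, 0], [0, 0, 0.05], [0, 0, 0.1], [0, 0, 0.15], [0, 0, 0.2], [0, 0, 0.25], [0, 0, 0.3], [0, 0, 0.35], [0, 0, 0.4], [0, 0, 0.46], [0, 0, 0.516], [0, 0, 0.516], [0, 0, 0.516], [0, 0, 0.516], [0, 0, 0.516], [0, 0, 0.516], [0, 0, 0.516], [0, 0, 0.516]], hand=[1, 1, 1, 1, 1, 1, 1, 1, 1, 1, 1, 1, 1, 1, 1, 1, 1, 1, 1, 1])

```text
t: 2.1
tcp_pos: [557.6, 100.5, 401.6]
ee_rot: [-3.141, 0.002, -0.113]
force: [0.2, -0.3, 0.3]
width: 0.998
finger_force: 0.0
```

Run:
```python
from h import *
s=get_state();print(s["t"],s["tcp_pos"],s["ee_rot"],s["force"]);go([557.5,99,125],-.117)
```

```text
2.1 [557.57278373 100.45539593 401.60594082] [-3.14133970e+00  1.58375928e-03 -1.12961362e-01] [ 0.22021977 -0.34339388  0.27626382]
cm [ 0.05  0.15 27.66] twist [-0.     0.002  0.004]
```

>>> carry_out(translation=[[0, 0.1, 4], [0, 0.1, 8], [0, 0.1, 12], [0, 0.1, 16], [0, 0.1, 20], [0, 0.1, 23], [0, 0.1, 25], [0, 0.1, 26.5], [0, 0.1, 27.2], [0, 0.1, 27.5], [0, 0.1, 27.5]], twist=[[0, 0, 0], [0, 0, 0], [0, 0, 0], [0, 0, 0], [0, 0, 0], [0, 0, 0], [0, 0, 0], [0, 0, 0], [0, 0, 0], [0, 0, 0], [0, 0, 0]], hand=[1, 1, 1, 1, 1, 1, 1, 1, 1, 1, 1])

```text
t: 3.2
tcp_pos: [557.6, 96.2, 128.0]
ee_rot: [3.141, -0.0, -0.118]
force: [0.0, -0.8, 0.5]
width: 0.998
finger_force: 0.0
```

>>> carry_out(translation=[[0, 0, 0], [0, 0, 0], [0, 0, 0], [0, 0, 0], [0, 0, 0], [0, 0, 0], [0, 0, 0], [0, 0, 0]], twist=[[0, 0, 0], [0, 0, 0], [0, 0, 0], [0, 0, 0], [0, 0, 0], [0, 0, 0], [0, 0, 0], [0, 0, 0]], hand=[0.3, 0.3, 0.3, 0.3, 0.3, 0.3, 0.3, 0.3], squeeze=10)

```text
t: 4.0
tcp_pos: [557.6, 97.5, 127.7]
ee_rot: [-3.141, -0.0, -0.117]
force: [1.1, 0.4, 0.2]
width: 0.383
finger_force: 10.0
```

>>> carry_out(translation=[[0.3, 0.3, 0], [0.6, 0.6, 0], [0.8, 0.8, 0], [1.0, 1.0, 0], [1.2, 1.1, 0], [1.3, 1.2, 0], [1.4, 1.3, 0], [1.5, 1.4, 0], [1.6, 1.5, 0], [1.6, 1.5, 0], [1.6, 1.5, 0]], twist=[[0, 0, 0], [0, 0, 0], [0, 0, 0], [0, 0, 0], [0, 0, 0], [0, 0, 0], [0, 0, 0], [0, 0, 0], [0, 0, 0], [0, 0, 0], [0, 0, 0]], hand=[0.3, 0.3, 0.3, 0.3, 0.3, 0.3, 0.3, 0.3, 0.3, 0.3, 0.3])

```text
t: 5.1
tcp_pos: [570.1, 84.3, 127.6]
ee_rot: [-3.138, 0.003, -0.114]
force: [-5.1, 9.2, 2.5]
width: 0.376
finger_force: 10.0
```

>>> carry_out(translation=[[0.2, 0.1, 0], [0.3, 0.15, 0], [0.3, 0.15, 0], [0.3, 0.15, 0]], twist=[[0, 0, 0], [0, 0, 0], [0, 0, 0], [0, 0, 0]], hand=[0.3, 0.3, 0.3, 0.3])

```text
t: 5.5
tcp_pos: [570.8, 84.1, 127.5]
ee_rot: [-3.137, 0.008, -0.112]
force: [-9.3, 11.7, 6.7]
width: 0.377
finger_force: 10.0
```

Run:
```python
from h import *
im=read_camera("top");im2=read_camera("side")
a=cv2.resize(im[185:295,195:335,::-1],None,fx=4,fy=4,interpolation=cv2.INTER_CUBIC);b=cv2.resize(im2[245:375,215:395,::-1],(609,440),interpolation=cv2.INTER_CUBIC)
cv2.imwrite("pics/s1.png",b); print(get_state()["force"])
```

```text
[-9.21127876 12.5325309   8.05024949]
```

View pics/s1.png

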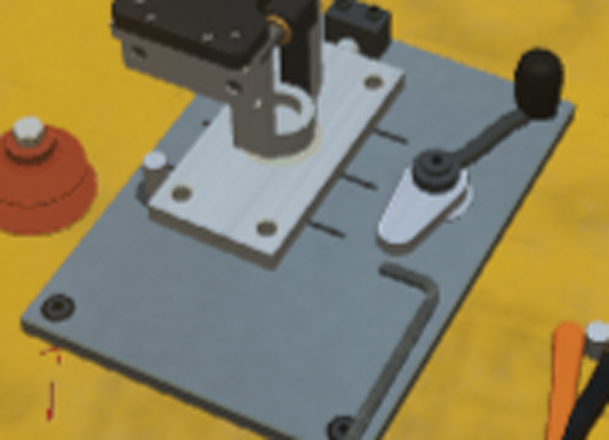

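The picture shows the plate against the left dowel at (152,170) and its right end at the button at (348,45). The forces confirm both contacts. Now I release and lift.

>>> carry_out(translation=[[0, 0, 0], [0, 0, 0], [0, 0, 0], [0, 0, 0], [0, 0, -2], [0, 0, -5], [0, 0, -8], [0, 0, -10], [0, 0, -10], [0, 0, -10]], twist=[[0, 0, 0], [0, 0, 0], [0, 0, 0], [0, 0, 0], [0, 0, 0], [0, 0, 0], [0, 0, 0], [0, 0, 0], [0, 0, 0], [0, 0, 0]], hand=[0.65, 0.65, 0.65, 0.65, 0.65, 0.65, 0.65, 0.65, 0.65, 0.65])

```text
t: 6.6
tcp_pos: [574.6, 78.0, 227.6]
ee_rot: [3.141, -0.001, -0.118]
force: [0.2, 0.4, -0.3]
width: 0.646
finger_force: 0.0
```

Run:
```python
from h import *
s=get_state();print(s["t"],s["tcp_pos"],s["ee_rot"],s["force"],s["width"])
k=np.array([452,34.5]);p=fw(-51.5,-34);print("pivot",p,"knob",k,np.linalg.norm(k-p))
# tool y along fixture dir 109deg => world 1.902-.117=1.785 ; tool y = yaw-pi/2 (mod pi)
for yaw in(1.785+np.pi/2-np.pi,): print("yaw",yaw); go([*k,s["tcp_pos"][2]],yaw)
q0=np.arctan2(*(k-p)[::-1]); 
for dq in np.arange(0,1.75,.1): pass
# arc in tool axes of yaw
ax=np.array([np.cos(yaw),np.sin(yaw)]);ay=np.array([np.sin(yaw),-np.cos(yaw)])
qs=4.363-.117-q0%(2*np.pi);print("q start",qs)
for q in np.arange(qs,1.9,.1):
    a=4.363-.117-q;v=p+62*np.array([np.cos(a),np.sin(a)])-k;print(round(q,2),(v@ax/10).round(2),(v@ay/10).round(2))
```

```text
6.6 [574.5673576   78.04505641 227.64229139] [ 3.14128754e+00 -6.57394438e-04 -1.17962041e-01] [ 0.15672404  0.3640664  -0.25959251] 0.645905088702719
pivot [486.38315943  84.24420988] knob [452.   34.5] 60.47055538720428
yaw 0.21420367320510358
cm [-1.166e+01  5.770e+00 -1.000e-02] twist [ 0.    -0.001 -0.332]
q start 0.1384059719946391
0.14 -0.11 0.1
0.24 -0.51 -0.37
0.34 -0.86 -0.88
0.44 -1.16 -1.42
0.54 -1.4 -1.99
0.64 -1.59 -2.59
0.74 -1.71 -3.19
0.84 -1.77 -3.81
0.94 -1.78 -4.43
1.04 -1.71 -5.05
1.14 -1.59 -5.65
1.24 -1.41 -6.25
1.34 -1.17 -6.82
1.44 -0.87 -7.36
1.54 -0.53 -7.87
1.64 -0.13 -8.35
1.74 0.32 -8.78
1.84 0.8 -9.17
```

>>> carry_out(translation=[[-3, 1.5, 0], [-7, 3.5, 0], [-10, 5, 0], [-11.7, 5.8, 0], [-11.7, 5.8, 0], [-11.7, 5.8, 0], [-11.7, 5.8, 3], [-11.7, 5.8, 6], [-11.7, 5.8, 8], [-11.7, 5.8, 8.7], [-11.7, 5.8, 8.7], [-11.7, 5.8, 8.7]], twist=[[0, 0, -0.1], [0, 0, -0.2], [0, 0, -0.3], [0, 0, -0.332], [0, 0, -0.332], [0, 0, -0.332], [0, 0, -0.332], [0, 0, -0.332], [0, 0, -0.332], [0, 0, -0.332], [0, 0, -0.332], [0, 0, -0.332]], hand=[0.65, 0.65, 0.65, 0.65, 0.65, 0.65, 0.65, 0.65, 0.65, 0.65, 0.65, 0.65])

```text
t: 7.8
tcp_pos: [452.4, 35.1, 141.0]
ee_rot: [-3.142, -0.001, 0.215]
force: [1.4, 0.4, 1.1]
width: 0.651
finger_force: 0.0
```

>>> carry_out(translation=[[0, 0, 0], [0, 0, 0], [0, 0, 0], [0, 0, 0], [0, 0, 0], [0, 0, 0]], twist=[[0, 0, 0], [0, 0, 0], [0, 0, 0], [0, 0, 0], [0, 0, 0], [0, 0, 0]], hand=[0.15, 0.15, 0.15, 0.15, 0.15, 0.15], squeeze=20)

```text
t: 8.4
tcp_pos: [451.5, 34.6, 140.9]
ee_rot: [3.141, -0.0, 0.215]
force: [-0.0, -0.2, 1.8]
width: 0.243
finger_force: 20.0
```

>>> carry_out(translation=[[-0.4, -0.4, 0], [-0.8, -0.9, 0], [-1.1, -1.4, 0], [-1.35, -2, 0], [-1.5, -2.6, 0], [-1.65, -3.2, 0], [-1.7, -3.8, 0], [-1.7, -4.4, 0], [-1.65, -5, 0], [-1.5, -5.7, 0], [-1.35, -6.2, 0], [-1.35, -6.2, 0], [-1.35, -6.2, 0]], twist=[[0, 0, 0], [0, 0, 0], [0, 0, 0], [0, 0, 0], [0, 0, 0], [0, 0, 0], [0, 0, 0], [0, 0, 0], [0, 0, 0], [0, 0, 0], [0, 0, 0], [0, 0, 0], [0, 0, 0]], hand=[0.15, 0.15, 0.15, 0.15, 0.15, 0.15, 0.15, 0.15, 0.15, 0.15, 0.15, 0.15, 0.15])

```text
t: 9.7
tcp_pos: [422.5, 90.7, 140.3]
ee_rot: [3.14, 0.006, 0.213]
force: [-3.8, -3.6, 1.0]
width: 0.242
finger_force: 20.0
```

Run:
```python
from h import *
s=get_state();p=fw(-51.5,-34);v=s["tcp_pos"][:2]-p;print(np.linalg.norm(v),4.363-.117-np.arctan2(v[1],v[0])%(2*np.pi),s["force"])
cv2.imwrite("pics/s2.png",cv2.resize(read_camera("side")[245:375,215:395,::-1],(609,440),interpolation=cv2.INTER_CUBIC))
```

```text
64.19547458604022 1.205142813350815 [-3.83686104 -3.59163363  1.04563209]
```

View pics/s2.png

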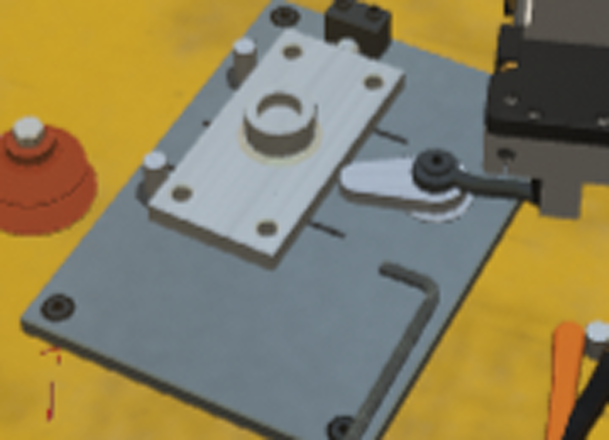

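The plate touches both dowels and the button, and the nose is about to meet the near edge at (342,180). I carry on round to the stop.

>>> carry_out(translation=[[0.1, -0.3, 0], [0.2, -0.6, 0], [0.3, -0.9, 0], [0.45, -1.15, 0], [0.6, -1.4, 0], [0.8, -1.65, 0], [1.0, -1.9, 0], [1.2, -2.15, 0], [1.4, -2.4, 0], [1.6, -2.6, 0], [1.6, -2.6, 0], [1.6, -2.6, 0]], twist=[[0, 0, 0], [0, 0, 0], [0, 0, 0], [0, 0, 0], [0, 0, 0], [0, 0, 0], [0, 0, 0], [0, 0, 0], [0, 0, 0], [0, 0, 0], [0, 0, 0], [0, 0, 0]], hand=[0.15, 0.15, 0.15, 0.15, 0.15, 0.15, 0.15, 0.15, 0.15, 0.15, 0.15, 0.15])

```text
t: 10.95
tcp_pos: [432.2, 117.6, 140.1]
ee_rot: [3.137, 0.008, 0.211]
force: [-4.4, -8.0, 0.9]
width: 0.241
finger_force: 20.0
```

Run:
```python
from h import *
s=get_state();p=fw(-51.5,-34);v=s["tcp_pos"][:2]-p;u=v/np.linalg.norm(v);print(np.linalg.norm(v),4.363-.117-np.arctan2(v[1],v[0])%(2*np.pi),s["force"],"tangential",s["force"][:2]@[u[1],-u[0]])
```

```text
63.654898345546485 1.6565408982924557 [-4.42987707 -7.96696612  0.86273081] tangential -9.106626346635572
```

>>> carry_out(translation=[[0.2, -0.2, 0], [0.4, -0.4, 0], [0.4, -0.4, 0], [0.4, -0.4, 0]], twist=[[0, 0, 0], [0, 0, 0], [0, 0, 0], [0, 0, 0]], hand=[0.15, 0.15, 0.15, 0.15])

```text
t: 11.35
tcp_pos: [433.0, 118.4, 139.9]
ee_rot: [3.132, 0.015, 0.209]
force: [-5.3, -16.7, 8.4]
width: 0.243
finger_force: 20.0
```

>>> carry_out(translation=[[0, 0, 0], [0, 0, 0], [-0.4, 0.4, 0], [-0.4, 0.4, 0], [-0.4, 0.4, -2], [-0.4, 0.4, -5], [-0.4, 0.4, -9], [-0.4, 0.4, -13], [-0.4, 0.4, -13], [-0.4, 0.4, -13]], twist=[[0, 0, 0], [0, 0, 0], [0, 0, 0], [0, 0, 0], [0, 0, 0], [0, 0, 0], [0, 0, 0], [0, 0, 0], [0, 0, 0], [0, 0, 0]], hand=[0.6, 0.6, 0.6, 0.6, 0.6, 0.6, 0.6, 0.6, 0.6, 0.6])

```text
t: 12.35
tcp_pos: [435.5, 121.6, 271.4]
ee_rot: [-3.141, -0.003, 0.215]
force: [0.5, 0.7, -1.0]
width: 0.597
finger_force: 0.0
```

Run:
```python
from h import *
cv2.imwrite("pics/s3.png",cv2.resize(read_camera("side")[235:385,215:395,::-1],None,fx=4,fy=4,interpolation=cv2.INTER_CUBIC))
```

```text
(no output)
```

View pics/s3.png

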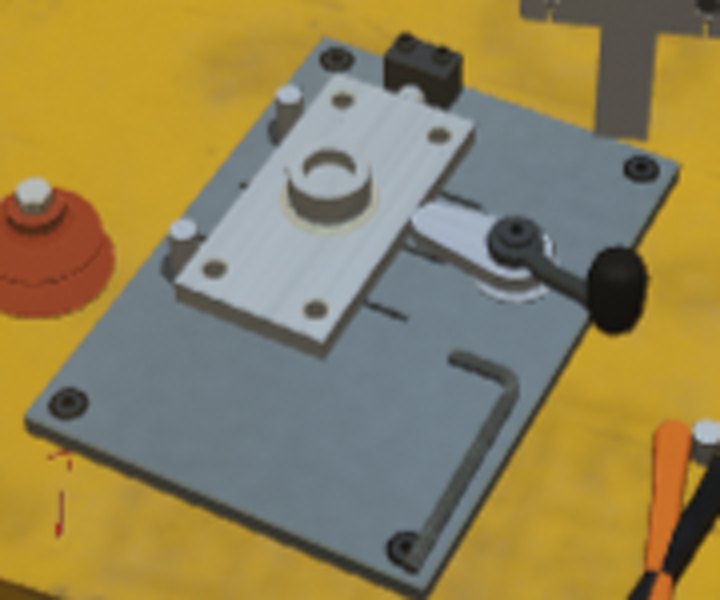

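The plate appears hard against both dowels (289,95)/(183,230) and the button (410,95), with the cam nose on the near edge (415,220) and the knob swung to (617,290). One numeric check before handing in.

Run:
```python
from h import *
d=cast("side",sz([[183,229],[290,93]]),36);w=cast("side",sz([[177,288],[336,77],[474,124],[324,345]]),24);b=cast("side",sz([[330,170]]),44)
th,t,r=fit([[72,28],[72,-62]],d);R=np.array([[np.cos(th),-np.sin(th)],[np.sin(th),np.cos(th)]])
print(th,r);a,pt,rr=fit([[35,70],[35,-70],[-35,-70],[-35,70]],w);print((pt-t)@R,a-th,rr)
k=(cast("side",sz([[617,260]]),73)[0]-t)@R-[-51.5,-34];print(np.linalg.norm(k),4.363-np.arctan2(k[1],k[0]))
```

```text
-0.11920260961954504 [0.3 0.3]
[ 30.15583004 -22.03758924] 0.012435734137468457 [0.7 1.1 0.8 1. ]
61.47148345798659 1.6783551961083916
```

Run:
```python
from h import *
g=lambda f:cv2.imread(f,0).astype(np.float32)
n=cv2.resize(read_camera("side")[245:375,215:395,::-1],(609,440),interpolation=cv2.INTER_CUBIC);n=cv2.cvtColor(n,cv2.COLOR_BGR2GRAY).astype(np.float32)
for f in("pics/s1.png","pics/s2.png"):
    a=g(f)[175:275,165:300];h=cv2.createHanningWindow(a.shape[::-1],cv2.CV_32F);print(f,cv2.phaseCorrelate(a,n[175:275,165:300],h))
```

```text
pics/s1.png ((0.5870008814738128, -0.05129432793073363), 0.8424332069114403)
pics/s2.png ((0.33471982769421516, 0.021306599210149102), 0.7062766980771665)
```

```bash
python3 -c "
from plant import *
print(sign_off())"
```

```text
the job is handed in; nothing more can be done
None
```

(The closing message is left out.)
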